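# Square up the lens case in its bay of the stop fence

### The arm

A 6-joint arm with a two-finger parallel gripper is mounted at the origin on a cart in front of the work surface, level with it; the furniture and walls round the work are solid. World frame = base frame: x ahead of the robot, y to its left, z up, the work surface at z = 0. Lengths are in mm, angles in degrees, forces in N, time in s.
With the tool pointing down it reaches from about 300 to 850 mm from the base axis. Payload 4.2 kg.
Tool frame: the origin (TCP) lies at the very end of the fingers, on their centre line; the grasp point (between the pads) lies 19 mm behind it; x points along the fingers, y is the direction in which the jaws open and shut, and the axes are right-handed (so a half turn about x gives the same grasp; the last joint's range is limited). The gripper opens to 91 mm and grips with 3 to 60 N. Pads are 32 mm wide; open, the fingers measure 118 mm over their backs; the gripper's body (76 mm by 178 mm) begins 60 mm behind the grasp point.
Start: joints at [-68.067, 18.312, 89.639, -0, 72.044, -1.146], TCP at [225.402, -528.996, 213.976] pointing down, gripper open.
Joint ranges: [-177.97, 177.97], [-48.28, 115.42], [12.27, 149.76], [-77.06, 257.06], [2.81, 150.46], [-146.56, 146.56]. Speed limits (degrees/s): [147.25, 147.25, 180, 180, 180, 180].

### API

Orientations are given as [roll, pitch, yaw] about the fixed x, y, z axes, in that order (R = Rz(yaw) Ry(pitch) Rx(roll)).
In Python, from workcell import sensors, grab_frame, job_done, finder gives the robot as it stands.
- The arm moves only by the tool play_rows, never from a script. Its argument "motion" is a list of rows, each a list of 5 numbers: the shift along the world's x, y, z in m, then the turn about the world's z in rad, then the opening, from 0 (shut) to 1 (fully open). In form: [[tx, ty, tz, roll, fingers], ...]. A call has exactly 8 rows; each row is the pose to reach, as a shift and turn from the pose commanded when the call began; what a row does not reach only later rows make up. A row lasts 1/12 s, in which the tool goes at most 41.7 mm and 7.16 degrees, less where a joint would pass 70% of its speed; a pose out of reach is approached as far as the arm can. A call with a gripper value outside its range is refused whole. The fingers move at their own pace and stop on an object; "squeeze" is the grip in N (left out, the last holds). Time passes only in rows, so rows that repeat a pose let the fingers close, or fill a call up. It gives the time, the measured TCP pose, the force and the opening at its end, in the units of the state.
- sensors.state(): the state, without advancing time (a new reading comes with each control period).
- grab_frame(name): name is "side" or "top"; returns a dict with "img" (400x640x3 uint8, blue, green, red), "fx", "fy", "cx", "cy" (pixels), "rvec" (rotation vector, rad) and "tvec" (3), from world to camera coordinates, as OpenCV has them. Camera axes: x right, y down, z forward; pixel columns grow to the right and rows downward; lengths in mm; the calibration is good to about 2 mm. A picture is of the moment at which its call begins. There is no depth.
- job_done(): hands the job in, once; it reports no verdict.
Trained networks look in a picture, given as the dict that the camera call returned (one of the last four; its "shot" number tells which), for a name from the list of things; names that differ only in an ending like _2 or _b are one class to them, and where a whole thing is asked for, a point or a joint stands for the part that bears it (a point fixed in the world has none). Each returns a list of dicts, best first, with "conf" (0 to 1); they miss things now and then, are a little off and sometimes report something else, mostly with a low value. They report only what shows in the picture. A call takes as long as a camera call.
- finder.spot_in(picture, label): "point" ([column, row] in pixels, amid what is visible of it).
- finder.spot_point(picture, label): "point" ([column, row] in pixels: a listed point, or the origin of a listed thing).
The state is a dict: "time_s": time; "qpos": joint angles; "qvel": joint speeds; "effort": joint torques, N m; "ee_pos": TCP position; "ee_rot": TCP orientation; "force": force on the tool from outside, world axes, zero at the start; "torque": the same for the moment, N m; "gripper_width": finger opening in mm.
Only numpy, scipy, OpenCV 4.12 (cv2) and the standard library are available. Lean on these libraries where they do the work, as an engineer would, in place of code of your own. Each camera call takes 0.05 s, during which the arm holds its last target.

### The job

Ready the small grey lens case for marking: slide it along the bench, without lifting it, until it lies square against both the long back fence and the middle stop of the bay it is in. Leave the black adapter in the other bay and the tape and label rolls where they are, and let go of everything when you are done.

Things in the scene. Friction and masses are not known exactly. Their poses are not given: they have to be found in the camera images.
- stop_fence: Fixed aluminium T (from above), black end caps, 22 mm high. Origin: on the bench, middle of the back fence's working face. x points into the fence away from the robot, y left along it. Fence x 0..10, y -95..95 mm; middle stop x -75..0, y -6..6 mm. Bays left (+y) and right (-y) of the middle stop at x < 0, open toward the robot and at the outer ends.
- lens_case: Small dark grey closed case, pale label on its lid, lying flat in one bay (which one varies): 50 (x) x 64 (y) x 24 mm, 90 to 160 g, slides under about 1 N. Origin on its underside: 26 mm from its +x face, 24 mm from -x, 32 mm from each y face. At first +x faces the back fence within 15 degrees, 10 to 55 mm from fence and middle stop.
- adapter_block: Black plug adapter, a plain block 46 mm (x) by 58 mm (y) by 40 mm high, lying loose in the other bay. Bystander: must stay. Origin at the centre of its underside.
- label_roll: White roll of blank labels standing on its flat side, 68 mm across, 42 mm high, behind the work to the left. Bystander. Origin at the centre of its underside.
- kapton_roll: Amber tape roll lying flat, 60 mm across, 18 mm high, behind the work to the left. Bystander. Origin at the centre of its underside.

How it is judged:
By the outcome, as a careful person would: the job done as asked, in the order asked, and still so for the second after the job is handed in, with the robot touching nothing.
It also fails if it takes over 40 s, if anything falls off the work surface, if the arm or the gripper's body presses on something with over 40 N, if the wrist force passes 120 N, or if a joint passes its speed limit or range.

## Working session

There is one attempt and no reset: what is moved stays moved. The work goes in short steps, Python scripts to look and compute and a tool call to move; the robot and the scene stay as the last step left them, time stands still between calls to the robot, and variables do not carry over. Pictures are saved under pics/ and viewed, and the job is handed in when it is done.

Besides the shell and the picture viewer there is one more tool, called after "Call:" as a command line: name --pt "numbers of a row" for each row, then --argument value for the rest. play_rows: Moves the arm, as the interface text tells. Its arguments: {"type":"object","properties":{"motion":{"type":"array","items":{"type":"array","items":{"type":"number"}}},"squeeze":{"type":"number"}},"required":["motion"]}

```bash
mkdir -p pics; cat > h.py <<'E'
import numpy as np,cv2
from workcell import sensors, grab_frame, job_done, finder
def ray(f,px,z):
    K=np.array([[f['fx'],0,f['cx']],[0,f['fy'],f['cy']],[0,0,1.]])
    R,_=cv2.Rodrigues(np.array(f['rvec'],float)); t=np.array(f['tvec'],float).ravel()
    d=R.T@np.linalg.inv(K)@np.array([px[0],px[1],1.]); c=-R.T@t
    return c+d*(z-c[2])/d[2]
def proj(f,P):
    K=np.array([[f['fx'],0,f['cx']],[0,f['fy'],f['cy']],[0,0,1.]])
    return cv2.projectPoints(np.array(P,float).reshape(-1,3),np.array(f['rvec'],float),np.array(f['tvec'],float),K,None)[0].reshape(-1,2)
E
python3 - <<'E'
from h import *
np.set_printoptions(precision=1,suppress=True)
for n in ['top','side']:
    f=grab_frame(n); cv2.imwrite(f'pics/{n}0.png',f['img'])
    R,_=cv2.Rodrigues(np.array(f['rvec'],float)); print(n,'cam',-R.T@np.array(f['tvec']).ravel(),f['fx'])
    for l in ['stop_fence','lens_case','adapter_block','label_roll','kapton_roll']:
        for r in finder.spot_point(f,l)[:2]: print(l,r['conf'],np.array(r['point']),ray(f,r['point'],0))
print(sensors.state())
E
```

```text
top cam [401.   43.  868.5] 442.8146562796743
stop_fence 0.77 [358.4 245.5] [476.7 -34.6   0. ]
lens_case 0.65 [319.3 270.7] [435.6  46.3   0. ]
adapter_block 0.75 [395.1 268.4] [ 425.8 -100.3    0. ]
label_roll 0.68 [239.9 185.9] [619.  189.4   0. ]
kapton_roll 0.83 [229.4 150.6] [695.3 206.4   0. ]
side cam [241.7 676.2 551.7] 498.9164987434709
stop_fence 0.57 [367.5 191.4] [479.9 -36.3   0. ]
lens_case 0.82 [372.9 223.2] [439.8  46.4   0. ]
adapter_block 0.97 [411.  174.9] [ 421.  -119.7    0. ]
label_roll 0.79 [234.3 247.5] [626.3 192.9   0. ]
kapton_roll 0.73 [197.7 239.4] [693.3 200.1   0. ]
{'time_s': 0.6, 'qpos': array([-68.1,  18.3,  89.6,  -0. ,  72. ,  -1.1]), 'qvel': array([-0.1, -0. , -0.1, -0. , -0. ,  0. ]), 'effort': array([ -0. , -41.2, -23.2,   0.1,   0. ,   0. ]), 'ee_pos': array([ 225.4, -529. ,  214. ]), 'ee_rot': array([ 67.1,  90. , -89.8]), 'force': array([ 0.1,  0.4, -0.1]), 'torque': array([ 0.,  0., -0.]), 'gripper_width': 91.23477019882304}
```

```bash
ls pics
```

```text
side0.png
top0.png
```

```bash
python3 - <<'E'
import cv2
a=cv2.imread('pics/top0.png')[210:310,250:450]; cv2.imwrite('pics/top0c.png',cv2.resize(a,None,fx=4,fy=4,interpolation=cv2.INTER_CUBIC))
a=cv2.imread('pics/side0.png')[130:270,280:480]; cv2.imwrite('pics/side0c.png',cv2.resize(a,None,fx=4,fy=4,interpolation=cv2.INTER_CUBIC))
E
```

```text
(no output)
```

View pics/top0.png

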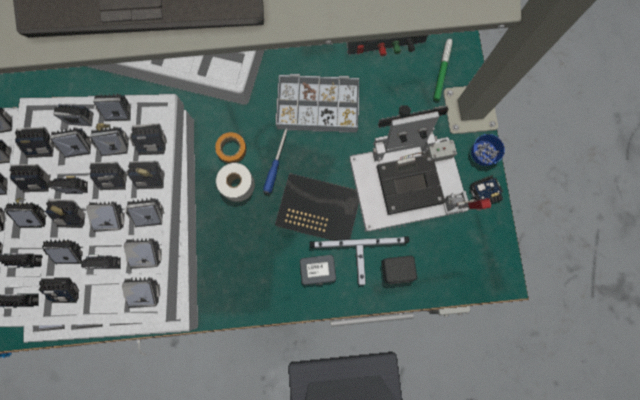

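View pics/top0c.png

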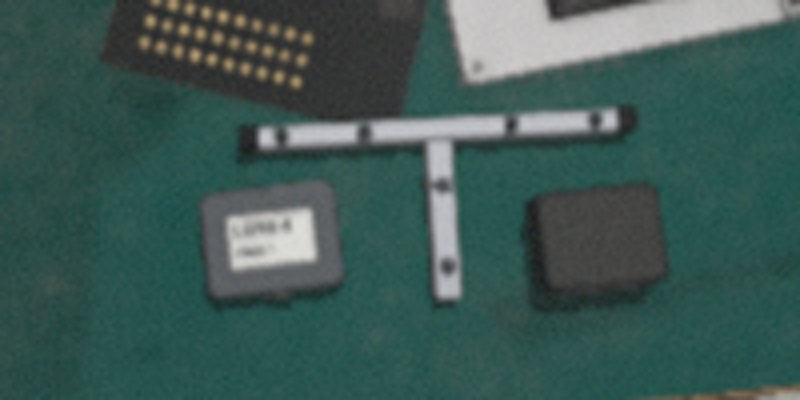

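View pics/side0c.png

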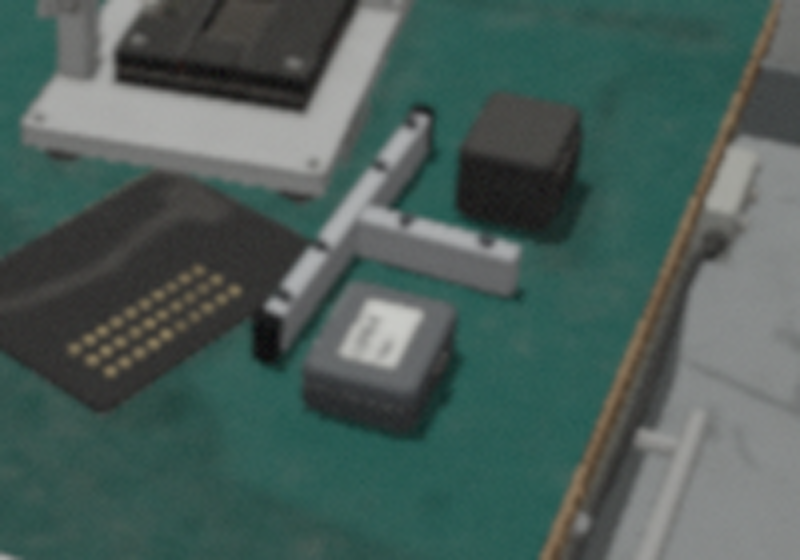

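The top view shows the case in the left bay at about (319,270), the T with its crossing at about (360,243), and the adapter in the right bay at about (399,270). The case has a small latch on its near face.

```bash
python3 - <<'E'
from h import *
from scipy.optimize import least_squares
np.set_printoptions(precision=1,suppress=True)
f=grab_frame('top')
c=lambda x,y:(250+(x-1.5)/4.,210+(y-1.5)/4.)
def W(p,z): return ray(f,c(*p),z)
# fence top corners: local
def fit(loc,pix,z,x0):
    loc=np.array(loc,float)
    pix=np.array([c(*p) for p in pix])
    def res(v):
        a=v[2];R=np.array([[np.cos(a),-np.sin(a)],[np.sin(a),np.cos(a)]])
        P=np.c_[loc@R.T+v[:2],np.full(len(loc),z)]
        return (proj(f,P)-pix).ravel()
    s=least_squares(res,x0); return s.x, s.fun
v,r=fit([(10,95),(0,95),(10,-95),(0,-95),(-75,6),(-75,-6),(0,6),(0,-6)],[(240,127),(241,152),(634,106),(635,131),(435,300),(461,299),(427,141),(452,139)],22,[480,-35,0])
print('fence',v,np.rad2deg(v[2]),r)
w,r=fit([(26,32),(26,-32),(-24,32),(-24,-32)],[(201,194),(332,179),(211,302),(343,284)],24,[440,45,0])
print('case',w,np.rad2deg(w[2]),r)
u,r=fit([(23,29),(23,-29),(-23,29),(-23,-29)],[(536,190),(655,184),(547,292),(667,282)],40,[425,-110,0])
print('adapter',u,np.rad2deg(u[2]),r)
a=v[2];R=np.array([[np.cos(a),-np.sin(a)],[np.sin(a),np.cos(a)]])
for q,nm in((w,'case'),(u,'ad')): print(nm,'in fence',R.T@(q[:2]-v[:2]),np.rad2deg(q[2]-a))
print('goal',R@np.array([-26,38])+v[:2])
E
```

```text
fence [476.5 -34.4  -0. ] -2.642108626406753 [-0.4  0.5 -0.4 -0.6  0.2  0.7  0.5 -0.4  0.4  0.   0.2 -0.  -0.3 -0.2
 -0.3 -0. ]
case [436.2  49.2   0. ] 1.0426567367717074 [-0.6  0.   0.2 -0.1 -0.3 -0.2  0.7  0.3]
adapter [ 423.1 -102.5   -0. ] -1.3865937657747582 [-0.6  0.3  0.8 -0.5 -0.8 -0.   0.6  0.1]
case in fence [-44.1  81.6] 3.6847653631784603
ad in fence [-50.2 -70.5] 1.2555148606319948
goal [452.3   4.8]
```

```bash
python3 - <<'E'
from h import *
from scipy.spatial.transform import Rotation as Ro
np.set_printoptions(precision=3,suppress=True)
s=sensors.state(); print(s['time_s'])
R=Ro.from_euler('xyz',s['ee_rot'],degrees=True).as_matrix();print(R)
print('jaw yaw',np.rad2deg(np.arctan2(R[1,1],R[0,1])))
F=np.array([476.5,-34.4]);a=np.deg2rad(-2.64)
L=lambda x,y: F+np.array([[np.cos(a),-np.sin(a)],[np.sin(a),np.cos(a)]])@np.array([x,y])
print('left pre',L(-44,145), 'contact', L(-44,114+16),'goal -y contact',L(-44,70+16))
E
```

```text
0.65
[[ 0.     0.392 -0.92 ]
 [-0.    -0.92  -0.392]
 [-1.     0.    -0.   ]]
jaw yaw -66.91987230544017
left pre [439.225 112.473] contact [438.535  97.489] goal -y contact [436.508  53.535]
```

Call:
play_rows --pt "0.107 0.325 0 1.122 0.2" --pt "0.107 0.325 0 1.122 0.2" --pt "0.107 0.325 0 1.122 0.2" --pt "0.107 0.325 0 1.122 0.2" --pt "0.107 0.325 0 1.122 0.2" --pt "0.107 0.325 0 1.122 0.2" --pt "0.107 0.325 0 1.122 0.2" --pt "0.107 0.325 0 1.122 0.2" --squeeze 20

```text
time_s: 1.32
ee_pos: [329.8, -210.5, 214.2]
ee_rot: [75.9, 89.9, -23.4]
force: [0.2, 0.6, 0.0]
gripper_width: 40.8
```

```bash
cat > st.py <<'E'
from h import *
from scipy.spatial.transform import Rotation as Ro
np.set_printoptions(precision=2,suppress=True)
s=sensors.state()
R=Ro.from_euler('xyz',s['ee_rot'],degrees=True).as_matrix()
print(s['time_s'],s['ee_pos'],'jaw',np.rad2deg(np.arctan2(R[1,1],R[0,1])),s['force'],s['gripper_width'],s['qpos'])
E
python3 st.py
```

```text
1.3167 [ 329.76 -210.55  214.25] jaw -9.31775442165744 [0.18 0.55 0.01] 40.8071776392909 [-34.25   1.42 110.95   0.01  67.57 -24.94]
```

Call:
play_rows --pt "0.107 0.329 0 0.122 0.2" --pt "0.107 0.329 0 0.122 0.2" --pt "0.107 0.329 0 0.122 0.2" --pt "0.107 0.329 0 0.122 0.2" --pt "0.107 0.329 0 0.122 0.2" --pt "0.107 0.329 0 0.122 0.2" --pt "0.107 0.329 0 0.122 0.2" --pt "0.107 0.329 0 0.122 0.2"

```text
time_s: 1.98
ee_pos: [432.9, 106.9, 214.3]
ee_rot: [89.8, 89.9, -2.8]
force: [1.8, -1.3, -0.1]
gripper_width: 18.3
```

Call:
play_rows --pt "0 0 -0.04 0 0.2" --pt "0 0 -0.08 0 0.2" --pt "0 0 -0.11 0 0.2" --pt "0 0 -0.13 0 0.2" --pt "0 0 -0.14 0 0.2" --pt "0 0 -0.14 0 0.2" --pt "0 0 -0.14 0 0.2" --pt "0 0 -0.14 0 0.2"

```text
time_s: 2.65
ee_pos: [433.7, 104.8, 74.9]
ee_rot: [104.8, 89.9, 12.2]
force: [-0.0, 1.2, 0.1]
gripper_width: 18.1
```

```bash
python3 st.py; python3 -c "
from h import *
f=grab_frame('top');cv2.imwrite('pics/t1.png',cv2.resize(f['img'][190:330,230:430],None,fx=4,fy=4,interpolation=cv2.INTER_CUBIC))
f=grab_frame('side');cv2.imwrite('pics/s1.png',cv2.resize(f['img'][130:280,280:480],None,fx=4,fy=4,interpolation=cv2.INTER_CUBIC))"
```

```text
2.65 [433.66 104.79  74.91] jaw -2.6398463623689383 [-0.03  1.22  0.1 ] 18.08509414388429 [ 12.11  15.22 117.38   0.    47.28  14.75]
```

View pics/s1.png

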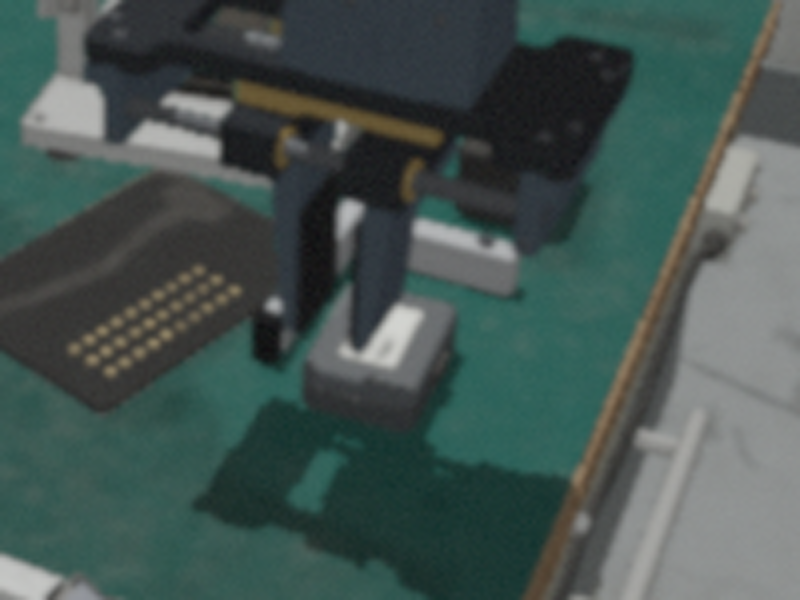

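View pics/t1.png

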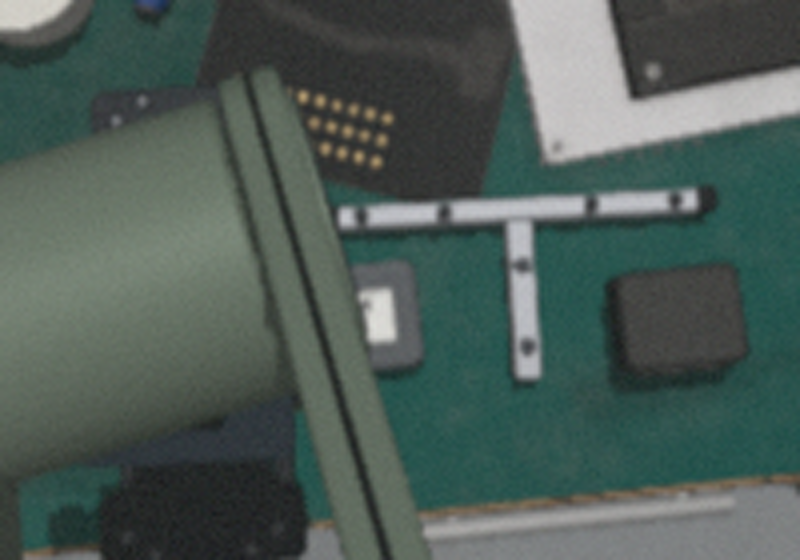

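Call:
play_rows --pt "0.005 0.009 0 0 0.2" --pt "0.005 0.009 -0.02 0 0.2" --pt "0.005 0.009 -0.04 0 0.2" --pt "0.005 0.009 -0.055 0 0.2" --pt "0.005 0.009 -0.064 0 0.2" --pt "0.005 0.009 -0.067 0 0.2" --pt "0.005 0.009 -0.067 0 0.2" --pt "0.005 0.009 -0.067 0 0.2"

```text
time_s: 3.42
ee_pos: [438.5, 113.9, 7.6]
ee_rot: [106.1, 89.9, 13.4]
force: [0.8, -0.1, 0.5]
gripper_width: 18.0
```

```bash
python3 st.py; python3 -c "
from h import *
f=grab_frame('side');cv2.imwrite('pics/s2.png',cv2.resize(f['img'][130:280,280:480],None,fx=4,fy=4,interpolation=cv2.INTER_CUBIC))"
```

```text
3.4167 [438.5  113.92   7.56] jaw -2.633263391449028 [ 0.77 -0.08  0.47] 18.01180819556582 [ 13.11  21.76 120.88   0.    37.28  15.74]
```

View pics/s2.png

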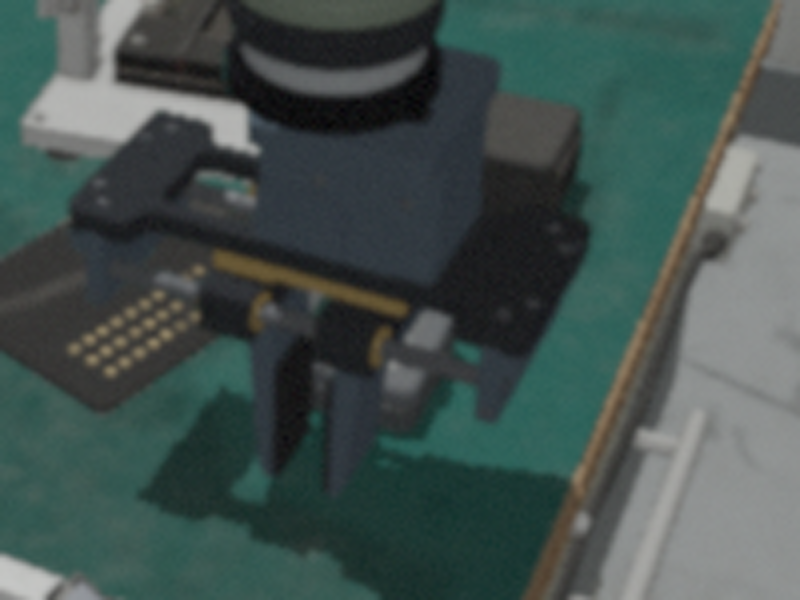

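Call:
play_rows --pt "0 -0.012 0 0 0.2" --pt "-0.001 -0.018 0 0 0.2" --pt "-0.001 -0.024 0 0 0.2" --pt "-0.0015 -0.032 0 0 0.2" --pt "-0.002 -0.04 0 0 0.2" --pt "-0.002 -0.047 0 0 0.2" --pt "-0.0025 -0.052 0 0 0.2" --pt "-0.0025 -0.054 0 0 0.2"

```text
time_s: 4.13
ee_pos: [435.1, 58.8, 7.0]
ee_rot: [-88.6, 90.0, 178.7]
force: [0.8, 1.9, 1.6]
gripper_width: 18.5
```

Call:
play_rows --pt "0 -0.001 0 0 0.2" --pt "0 -0.0015 0 0 0.2" --pt "0 -0.002 0 0 0.2" --pt "0 -0.0025 0 0 0.2" --pt "0 -0.003 0 0 0.2" --pt "0 -0.003 0 0 0.2" --pt "0 -0.003 0 0 0.2" --pt "0 -0.003 0 0 0.2"

```text
time_s: 4.8
ee_pos: [435.2, 56.6, 6.9]
ee_rot: [-19.9, 90.0, -112.5]
force: [0.1, 0.7, 0.2]
gripper_width: 18.0
```

```bash
python3 st.py; python3 -c "
from h import *
f=grab_frame('top');cv2.imwrite('pics/t3.png',cv2.resize(f['img'][190:330,250:450],None,fx=4,fy=4,interpolation=cv2.INTER_CUBIC))
f=grab_frame('side');cv2.imwrite('pics/s3.png',cv2.resize(f['img'][130:280,280:480],None,fx=4,fy=4,interpolation=cv2.INTER_CUBIC))"
```

```text
4.8 [435.2   56.64   6.91] jaw -2.6204244367361955 [0.13 0.69 0.16] 18.012619270708928 [  5.92  20.93 122.64  -0.01  36.43   8.55]
```

View pics/s3.png

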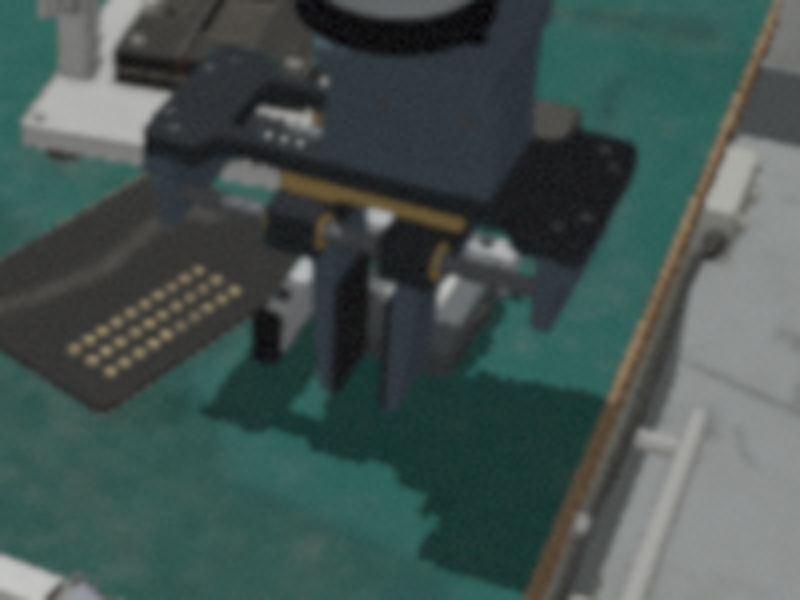

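View pics/t3.png

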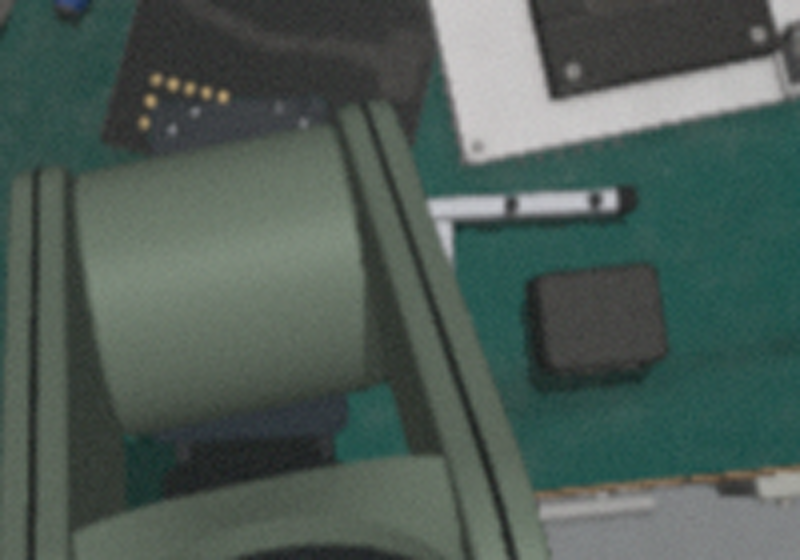

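Call:
play_rows --pt "0 -0.0005 0 0 0.2" --pt "0 -0.001 0 0 0.2" --pt "0 -0.0015 0 0 0.2" --pt "0 -0.002 0 0 0.2" --pt "0 -0.0025 0 0 0.2" --pt "0 -0.003 0 0 0.2" --pt "0 -0.003 0 0 0.2" --pt "0 -0.003 0 0 0.2"

```text
time_s: 5.57
ee_pos: [435.2, 54.0, 7.0]
ee_rot: [178.7, 90.0, 86.0]
force: [-0.0, 4.2, -0.0]
gripper_width: 18.3
```

Call:
play_rows --pt "0 -0.0005 0 0 0.2" --pt "0 -0.001 0 0 0.2" --pt "0 -0.001 0 0 0.2" --pt "0 -0.001 0 0 0.2" --pt "0 -0.001 0 0 0.2" --pt "0 -0.001 0 0 0.2" --pt "0 -0.001 0 0 0.2" --pt "0 -0.001 0 0 0.2"

```text
time_s: 6.23
ee_pos: [435.2, 53.9, 7.0]
ee_rot: [178.1, 89.9, 85.3]
force: [-0.5, 9.4, -0.1]
gripper_width: 17.7
```

Call:
play_rows --pt "0 0.005 0 0 0.2" --pt "0 0.015 0 0 0.2" --pt "0 0.02 0.02 0 0.2" --pt "0 0.02 0.05 0 0.2" --pt "0 0.02 0.07 0 0.2" --pt "0 0.02 0.07 -0.12 0.2" --pt "0 0.02 0.07 -0.24 0.2" --pt "0 0.02 0.07 -0.36 0.2"

```text
time_s: 6.9
ee_pos: [435.4, 72.7, 77.5]
ee_rot: [84.3, 89.9, -29.3]
force: [1.4, 0.4, -0.2]
gripper_width: 18.6
```

Call:
play_rows --pt "-0.01 -0.01 0 -0.12 0.2" --pt "-0.02 -0.02 0 -0.24 0.2" --pt "-0.03 -0.03 0 -0.36 0.2" --pt "-0.045 -0.045 0 -0.48 0.2" --pt "-0.057 -0.06 0 -0.6 0.2" --pt "-0.057 -0.065 0 -0.72 0.2" --pt "-0.057 -0.065 0 -0.84 0.2" --pt "-0.057 -0.065 0 -0.96 0.2"

```text
time_s: 7.57
ee_pos: [378.0, 7.2, 77.1]
ee_rot: [91.0, 89.9, -77.6]
force: [0.3, -0.9, -1.4]
gripper_width: 18.1
```

Call:
play_rows --pt "0 0 0 -0.12 0.2" --pt "0 0 0 -0.24 0.2" --pt "0 0 0 -0.251 0.2" --pt "0 0 0 -0.251 0.2" --pt "0 0 0 -0.251 0.2" --pt "0 0 0 -0.251 0.2" --pt "0 0 0 -0.251 0.2" --pt "0 0 0 -0.251 0.2"

```text
time_s: 8.23
ee_pos: [378.2, 7.6, 77.0]
ee_rot: [82.4, 90.0, -100.2]
force: [0.5, 0.4, -0.4]
gripper_width: 18.3
```

```bash
python3 st.py; python3 -c "
from h import *
f=grab_frame('top');cv2.imwrite('pics/t4.png',cv2.resize(f['img'][190:330,250:450],None,fx=4,fy=4,interpolation=cv2.INTER_CUBIC))
f=grab_frame('side');cv2.imwrite('pics/s4.png',cv2.resize(f['img'][130:280,280:480],None,fx=4,fy=4,interpolation=cv2.INTER_CUBIC))"
```

```text
8.2333 [378.25   7.61  76.97] jaw -92.60342903272178 [ 0.46  0.36 -0.41] 18.323188789311978 [ -0.58   9.66 125.01  -0.01  45.33  92.03]
```

View pics/s4.png

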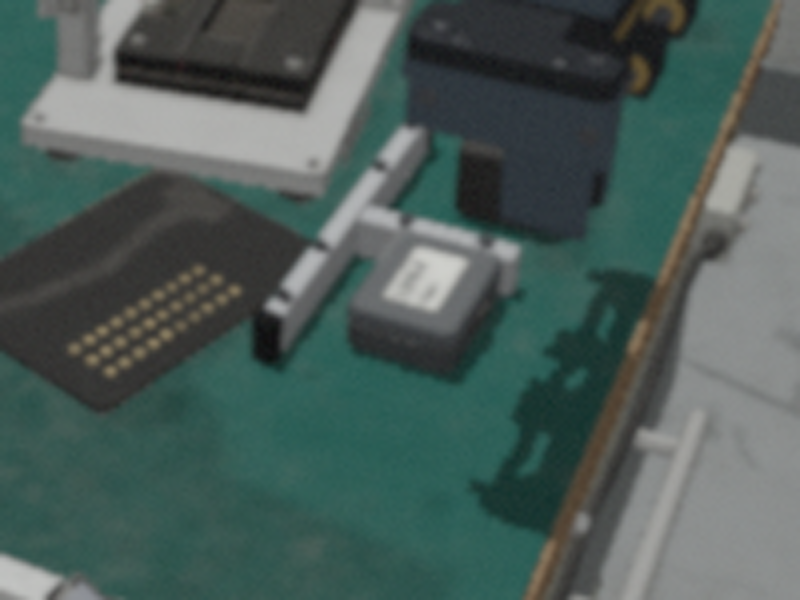

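View pics/t4.png

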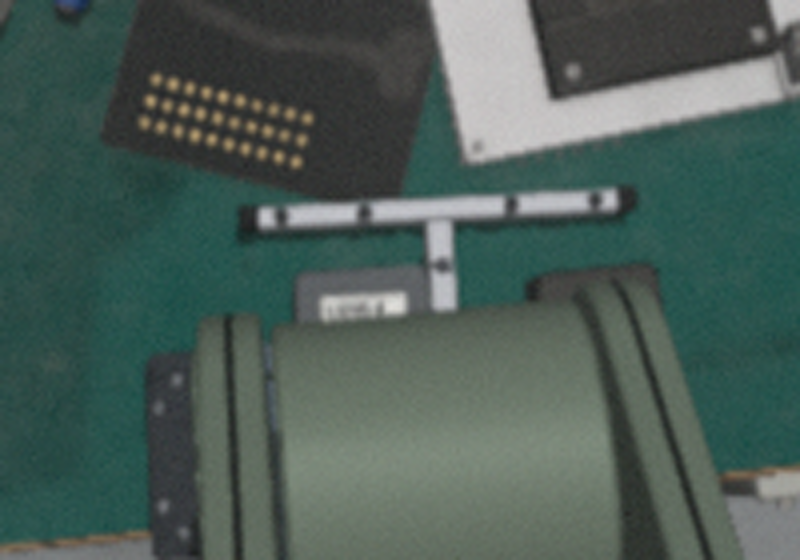

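Call:
play_rows --pt "0 0.001 -0.02 0 0.2" --pt "0 0.001 -0.04 0 0.2" --pt "0 0.001 -0.055 0 0.2" --pt "0 0.001 -0.064 0 0.2" --pt "0 0.001 -0.068 0 0.2" --pt "0 0.001 -0.069 0 0.2" --pt "0 0.001 -0.069 0 0.2" --pt "0 0.001 -0.069 0 0.2"

```text
time_s: 9.0
ee_pos: [378.8, 8.6, 8.5]
ee_rot: [177.4, 89.9, -5.2]
force: [-0.3, 0.2, 0.0]
gripper_width: 18.0
```

Call:
play_rows --pt "0.006 0 0 0 0.2" --pt "0.01 -0.0005 0 0 0.2" --pt "0.014 -0.0005 0 0 0.2" --pt "0.017 -0.001 0 0 0.2" --pt "0.02 -0.001 0 0 0.2" --pt "0.022 -0.001 0 0 0.2" --pt "0.024 -0.001 0 0 0.2" --pt "0.025 -0.001 0 0 0.2"

```text
time_s: 9.67
ee_pos: [403.7, 7.6, 8.0]
ee_rot: [160.7, 90.0, -21.9]
force: [-0.6, -0.2, 0.4]
gripper_width: 17.9
```

```bash
python3 st.py; python3 -c "
from h import *
f=grab_frame('top');cv2.imwrite('pics/t5.png',cv2.resize(f['img'][190:330,250:450],None,fx=4,fy=4,interpolation=cv2.INTER_CUBIC))
f=grab_frame('side');cv2.imwrite('pics/s5.png',cv2.resize(f['img'][130:280,280:480],None,fx=4,fy=4,interpolation=cv2.INTER_CUBIC))"
```

```text
9.6667 [403.67   7.57   7.95] jaw -92.64534161049548 [-0.57 -0.21  0.44] 17.857989836447846 [ -0.55  18.51 126.97  -0.02  34.5   92.11]
```

View pics/s5.png

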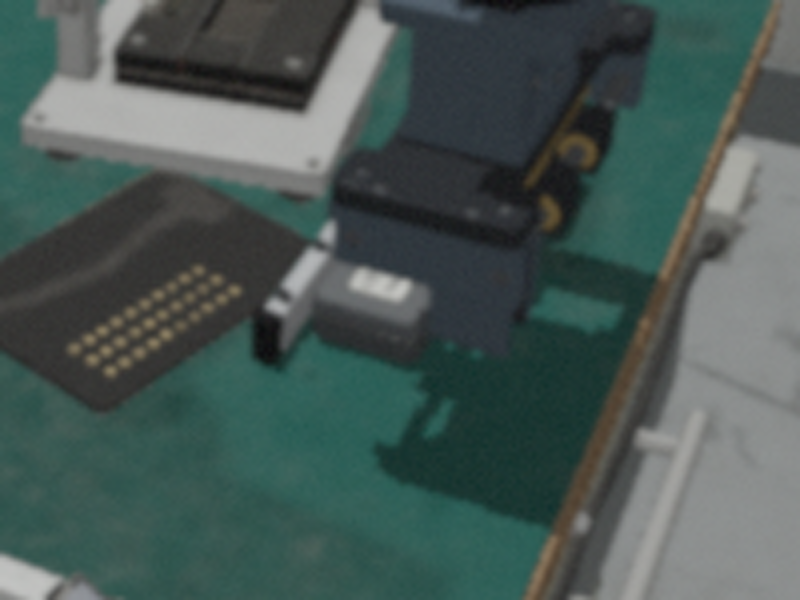

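View pics/t5.png

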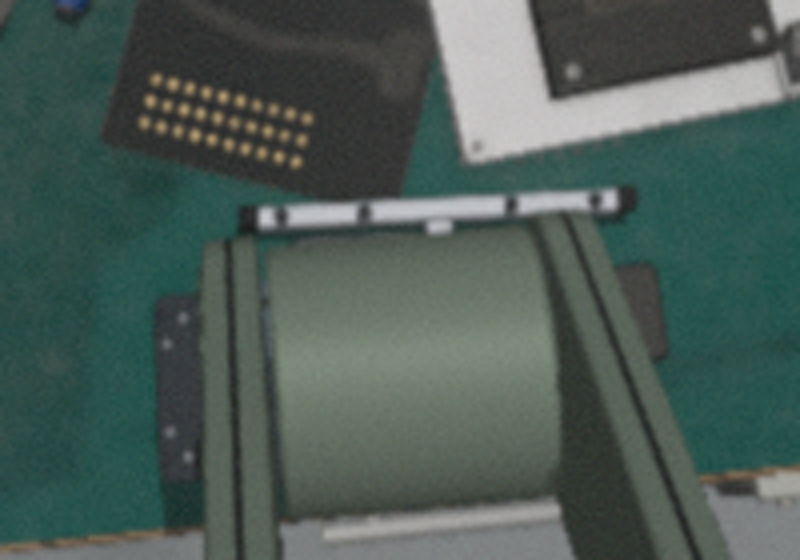

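Call:
play_rows --pt "0.001 0 0 0 0.2" --pt "0.002 0 0 0 0.2" --pt "0.003 0 0 0 0.2" --pt "0.004 0 0 0 0.2" --pt "0.005 0 0 0 0.2" --pt "0.005 0 0 0 0.2" --pt "0.005 0 0 0 0.2" --pt "0.005 0 0 0 0.2"

```text
time_s: 10.43
ee_pos: [408.7, 7.6, 8.1]
ee_rot: [176.5, 90.0, -6.2]
force: [-0.4, -0.0, -0.1]
gripper_width: 18.3
```

Call:
play_rows --pt "0.0005 0 0 0 0.2" --pt "0.001 0 0 0 0.2" --pt "0.0015 0 0 0 0.2" --pt "0.002 0 0 0 0.2" --pt "0.002 0 0 0 0.2" --pt "0.002 0 0 0 0.2" --pt "0.002 0 0 0 0.2" --pt "0.002 0 0 0 0.2"

```text
time_s: 11.1
ee_pos: [409.0, 7.6, 7.8]
ee_rot: [4.9, 89.9, -177.8]
force: [-4.6, 0.1, 3.5]
gripper_width: 18.2
```

Call:
play_rows --pt "0.0005 0 0 0 0.2" --pt "0.001 0 0 0 0.2" --pt "0.001 0 0 0 0.2" --pt "0.001 0 0 0 0.2" --pt "0.001 0 0 0 0.2" --pt "0.001 0 0 0 0.2" --pt "0.001 0 0 0 0.2" --pt "0.001 0 0 0 0.2"

```text
time_s: 11.77
ee_pos: [409.0, 7.6, 7.7]
ee_rot: [3.3, 89.7, -179.4]
force: [-6.9, -0.0, 5.2]
gripper_width: 18.5
```

Call:
play_rows --pt "-0.005 0 0 0 0.2" --pt "-0.015 0 0 0 0.2" --pt "-0.025 0 0.01 0 0.2" --pt "-0.025 0 0.04 0 0.2" --pt "-0.025 0 0.07 0 0.2" --pt "-0.04 0.02 0.1 0.12 0.2" --pt "-0.05 0.05 0.1 0.24 0.2" --pt "-0.05 0.09 0.1 0.36 0.2"

```text
time_s: 12.43
ee_pos: [361.0, 97.5, 109.8]
ee_rot: [168.9, 89.7, 7.0]
force: [0.7, 0.0, -0.0]
gripper_width: 18.1
```

Call:
play_rows --pt "0 0.03 0 0.12 0.2" --pt "0 0.06 0 0.24 0.2" --pt "0 0.09 0 0.36 0.2" --pt "0 0.12 0 0.48 0.2" --pt "0 0.15 0 0.6 0.2" --pt "0 0.15 0 0.72 0.2" --pt "0 0.15 0 0.84 0.2" --pt "0 0.15 0 0.96 0.2"

```text
time_s: 13.1
ee_pos: [361.5, 248.6, 108.0]
ee_rot: [136.9, 89.9, 30.3]
force: [-0.3, 0.9, -0.0]
gripper_width: 18.5
```

```bash
python3 st.py; python3 -c "
from h import *
f=grab_frame('top');cv2.imwrite('pics/t6.png',cv2.resize(f['img'][190:330,250:450],None,fx=4,fy=4,interpolation=cv2.INTER_CUBIC))
f=grab_frame('side');cv2.imwrite('pics/s6.png',cv2.resize(f['img'][130:280,280:480],None,fx=4,fy=4,interpolation=cv2.INTER_CUBIC))"
```

```text
13.1 [361.52 248.6  107.97] jaw -16.582150541383083 [-0.25  0.88 -0.04] 18.517875496015137 [ 33.02  12.06 115.72  -0.01  52.08  49.6 ]
```

View pics/s6.png

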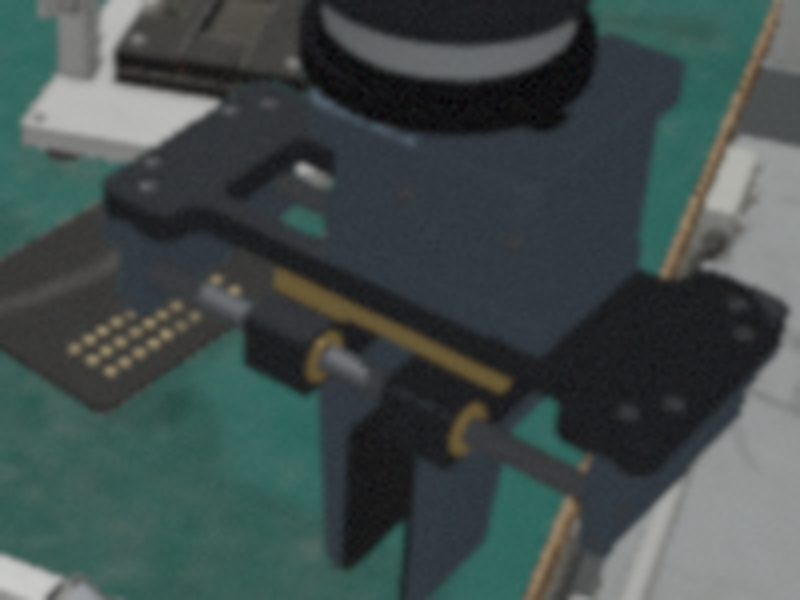

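View pics/t6.png

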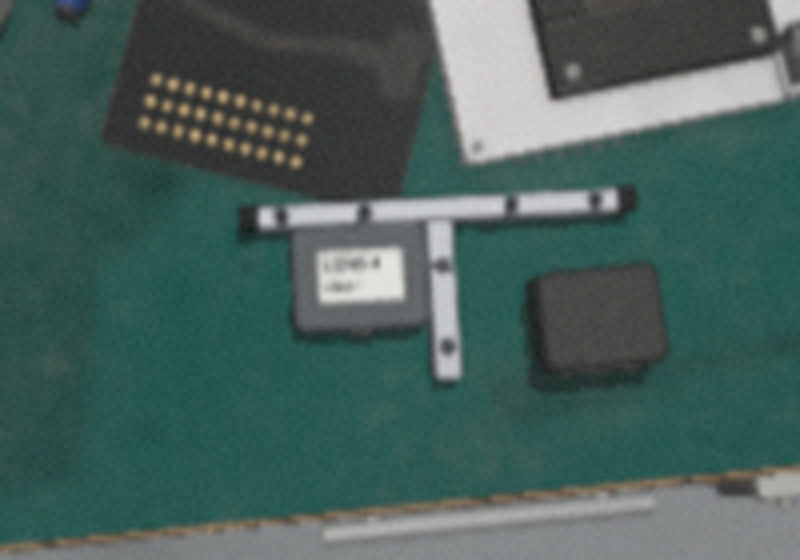

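Call:
play_rows --pt "0.015 -0.03 0 0.12 0.2" --pt "0.03 -0.06 0 0.243 0.2" --pt "0.045 -0.09 0 0.243 0.2" --pt "0.06 -0.12 0 0.243 0.2" --pt "0.075 -0.15 0 0.243 0.2" --pt "0.09 -0.168 0 0.243 0.2" --pt "0.09 -0.168 0 0.243 0.2" --pt "0.09 -0.168 0 0.243 0.2"

```text
time_s: 13.87
ee_pos: [451.9, 78.7, 108.0]
ee_rot: [112.3, 89.9, 18.9]
force: [-0.4, -0.2, 0.2]
gripper_width: 19.0
```

```bash
python3 st.py
```

```text
13.8667 [451.89  78.71 108.01] jaw -3.4063896709210506 [-0.41 -0.2   0.23] 19.00771440314877 [  8.43  13.75 113.33   0.02  52.86  11.83]
```

Call:
play_rows --pt "0 0 -0.03 0 0.2" --pt "0 0 -0.06 0 0.2" --pt "0 0 -0.08 0 0.2" --pt "0 0 -0.093 0 0.2" --pt "0 0 -0.099 0 0.2" --pt "0 0 -0.1 0 0.2" --pt "0 0 -0.1 0 0.2" --pt "0 0 -0.1 0 0.2"

```text
time_s: 14.53
ee_pos: [451.9, 80.1, 8.8]
ee_rot: [102.7, 89.9, 9.6]
force: [0.7, -1.1, -0.8]
gripper_width: 18.1
```

```bash
python3 st.py
```

```text
14.5333 [451.88  80.07   8.84] jaw -3.091487503941385 [ 0.68 -1.12 -0.8 ] 18.06878969073838 [  8.61  22.01 120.08   0.    37.79  11.7 ]
```

Call:
play_rows --pt "0 -0.006 0 0.008 0.2" --pt "-0.0005 -0.012 0 0.008 0.2" --pt "-0.0005 -0.017 0 0.008 0.2" --pt "-0.001 -0.02 0 0.008 0.2" --pt "-0.001 -0.022 0 0.008 0.2" --pt "-0.001 -0.023 0 0.008 0.2" --pt "-0.001 -0.024 0 0.008 0.2" --pt "-0.001 -0.025 0 0.008 0.2"

```text
time_s: 15.2
ee_pos: [450.3, 54.5, 8.0]
ee_rot: [114.0, 90.0, 21.4]
force: [0.0, 0.1, 0.0]
gripper_width: 18.2
```

Call:
play_rows --pt "0 -0.0005 0 0 0.2" --pt "0 -0.001 0 0 0.2" --pt "0 -0.0015 0 0 0.2" --pt "0 -0.002 0 0 0.2" --pt "0 -0.0025 0 0 0.2" --pt "0 -0.003 0 0 0.2" --pt "0 -0.003 0 0 0.2" --pt "0 -0.003 0 0 0.2"

```text
time_s: 15.87
ee_pos: [450.3, 53.3, 8.0]
ee_rot: [178.5, 89.8, 85.7]
force: [0.1, 9.5, -0.1]
gripper_width: 18.4
```

```bash
python3 st.py
```

```text
15.8667 [450.26  53.25   8.  ] jaw -2.7356306189273822 [ 0.12  9.48 -0.13] 18.35804916063485 [  5.18  21.76 120.77   0.25  37.45   7.71]
```

Call:
play_rows --pt "0 0.005 0 0 0.2" --pt "0.0005 0.015 0 0 0.2" --pt "0.001 0.025 0 0 0.2" --pt "0.001 0.03 0.03 0 0.2" --pt "0.001 0.03 0.06 0 0.2" --pt "0.001 0.03 0.1 0 0.2" --pt "-0.03 0.05 0.13 0 0.2" --pt "-0.06 0.08 0.15 0 0.2"

```text
time_s: 16.53
ee_pos: [398.6, 125.3, 155.9]
ee_rot: [100.3, 89.7, 7.5]
force: [0.4, 0.8, -0.5]
gripper_width: 18.4
```

Call:
play_rows --pt "-0.01 0.04 0.03 0 0.2" --pt "-0.02 0.08 0.06 0 0.2" --pt "-0.03 0.12 0.09 0 0.2" --pt "-0.04 0.16 0.12 0 0.2" --pt "-0.05 0.2 0.12 0 0.2" --pt "-0.05 0.23 0.12 0 0.2" --pt "-0.05 0.23 0.12 0 0.2" --pt "-0.05 0.23 0.12 0 0.2"

```text
time_s: 17.2
ee_pos: [346.4, 359.5, 273.6]
ee_rot: [156.4, 89.8, 64.0]
force: [1.1, 0.0, 0.6]
gripper_width: 18.3
```

```bash
python3 st.py; python3 -c "
from h import *
f=grab_frame('top');cv2.imwrite('pics/t7f.png',f['img']);cv2.imwrite('pics/t7.png',cv2.resize(f['img'][220:290,300:420],None,fx=6,fy=6,interpolation=cv2.INTER_CUBIC))
for l in ['stop_fence','lens_case','adapter_block','label_roll','kapton_roll']:
    for r in finder.spot_point(f,l)[:1]: print(l,r['conf'],np.array(r['point']),ray(f,r['point'],0))
f=grab_frame('side');cv2.imwrite('pics/s7.png',cv2.resize(f['img'][130:280,280:480],None,fx=4,fy=4,interpolation=cv2.INTER_CUBIC))"
```

```text
17.2 [346.44 359.52 273.61] jaw -2.351540200393333 [1.14 0.01 0.55] 18.318383917093712 [44.7   9.39 93.12  0.06 77.33 47.04]
stop_fence 0.72 [359.8 244.1] [479.15037484 -37.65355238   0.        ]
lens_case 0.64 [341.7 261.3] [449.3437756   1.1773139   0.       ]
adapter_block 0.8 [397.  270.2] [ 422.01416938 -103.52736817    0.        ]
label_roll 0.55 [236.2 186.4] [618.70526475 196.85453997   0.        ]
kapton_roll 0.62 [232.4 150.5] [694.89919846 200.21562774   0.        ]
```

View pics/t7.png

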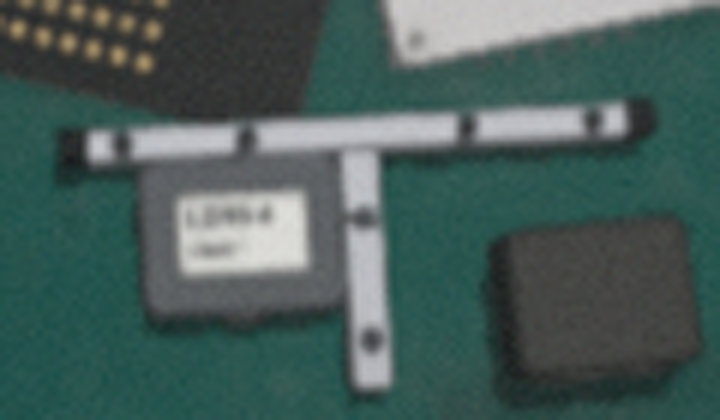

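View pics/s7.png

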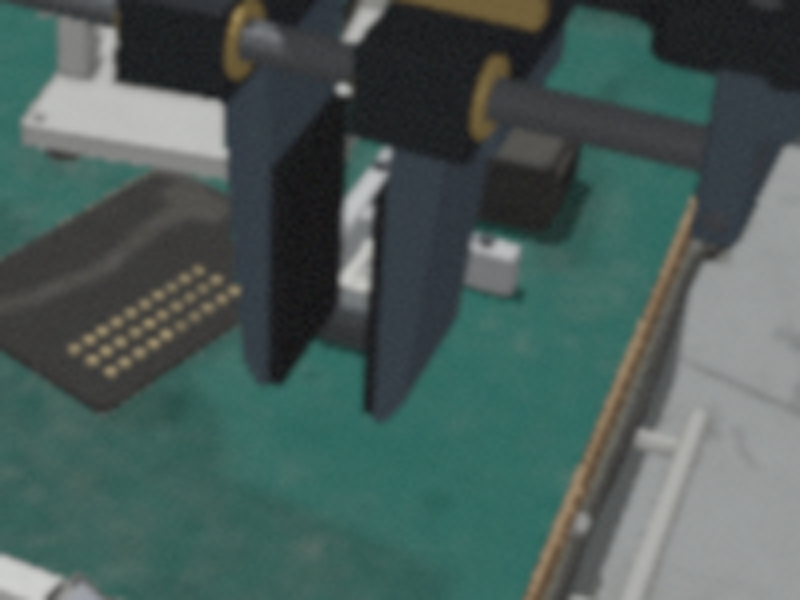

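View pics/t7f.png

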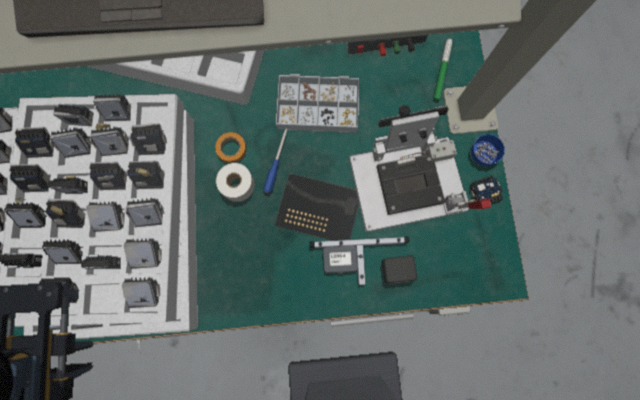

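Call:
play_rows --pt "0.01 -0.04 0 0 0.2" --pt "0.02 -0.08 0 0 0.2" --pt "0.03 -0.12 0 0 0.2" --pt "0.035 -0.16 0 0 0.2" --pt "0.04 -0.2 0 0 0.2" --pt "0.04 -0.24 0 0 0.2" --pt "0.04 -0.28 0 -0.12 0.2" --pt "0.04 -0.32 0 -0.24 0.2"

```text
time_s: 18.22
ee_pos: [386.4, 32.4, 273.2]
ee_rot: [95.3, 90.0, -11.5]
force: [0.9, 0.1, -0.1]
gripper_width: 18.6
```

Call:
play_rows --pt "0 -0.04 0 -0.12 0.2" --pt "0 -0.08 0 -0.24 0.2" --pt "0 -0.12 0 -0.36 0.2" --pt "0 -0.16 0 -0.48 0.2" --pt "0 -0.2 0 -0.6 0.2" --pt "-0.01 -0.24 0 -0.72 0.2" --pt "-0.02 -0.28 0 -0.84 0.2" --pt "-0.03 -0.32 0 -0.88 0.2"

```text
time_s: 18.88
ee_pos: [355.5, -287.4, 273.2]
ee_rot: [115.3, 90.0, -41.8]
force: [1.2, 0.0, 0.5]
gripper_width: 18.3
```

```bash
python3 st.py; cat > ov.py <<'E'
from h import *
import sys
F=np.array([476.5,-34.4]);a=np.deg2rad(-2.64)
R=np.array([[np.cos(a),-np.sin(a)],[np.sin(a),np.cos(a)]])
L=lambda P:np.c_[np.array(P)[:,:2]@R.T+F,np.array(P)[:,2]]
tag=sys.argv[1]
for n,(r0,r1,c0,c1) in {'top':(225,285,310,410),'side':(150,240,310,430)}.items():
    f=grab_frame(n);im=f['img'][r0:r1,c0:c1];s=6
    b=cv2.resize(im,None,fx=s,fy=s,interpolation=cv2.INTER_CUBIC)
    cv2.imwrite(f'pics/{n}_{tag}_raw.png',b)
    def dr(P,col):
        p=(proj(f,L(P))-[c0,r0]+.5)*s
        cv2.polylines(b,[p.round().astype(int)],True,col,1)
    dr([(10,95,22),(10,-95,22),(0,-95,22),(0,-6,22),(-75,-6,22),(-75,6,22),(0,6,22),(0,95,22)],(0,255,255))
    for g,col in((0,(0,255,0)),(3.5,(0,0,255))):
        dr([(-g,6,24),(-g,70,24),(-50-g,70,24),(-50-g,6,24)],col)
    cv2.imwrite(f'pics/{n}_{tag}.png',b)
E
python3 ov.py 8
```

```text
18.8833 [ 355.51 -287.41  273.19] jaw -67.18603387748473 [1.24 0.01 0.46] 18.262179007401894 [-40.39   5.51  97.79  -0.    76.67  26.79]
```

View pics/top_8.png

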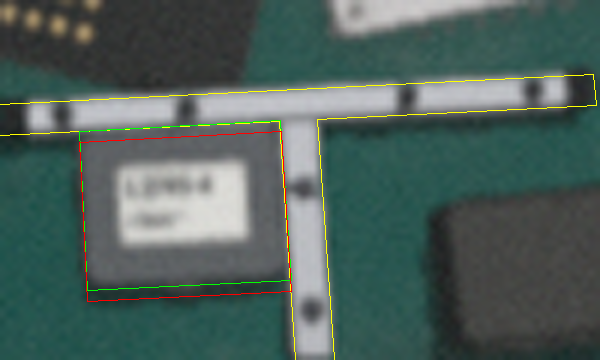

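View pics/side_8.png

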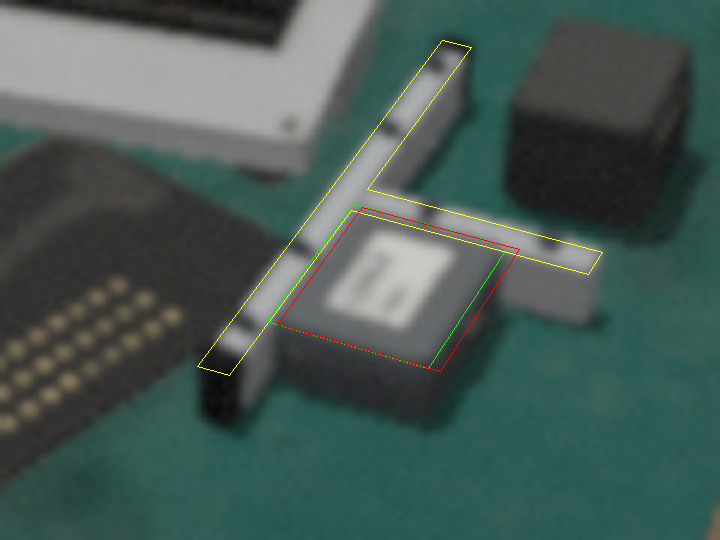

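View pics/side_8_raw.png

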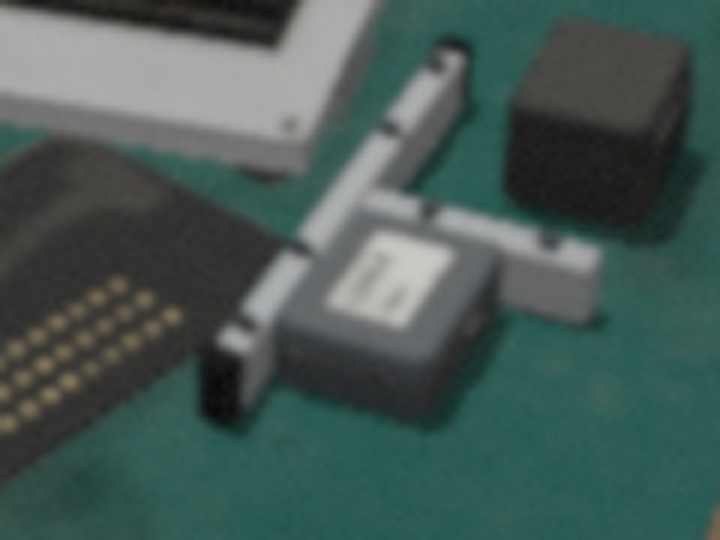

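Both overlays put the case flush with no gap. But the +x press ended about 3 mm short of what the finger geometry predicts, so the latch may have been between the fingers. I'll press once more with the fingers wider apart to clear it.

Call:
play_rows --pt "0.003 0.036 -0.015 -0.1 0.3" --pt "0.006 0.073 -0.03 -0.2 0.3" --pt "0.009 0.11 -0.045 -0.3 0.3" --pt "0.012 0.147 -0.06 -0.4 0.3" --pt "0.015 0.184 -0.075 -0.444 0.3" --pt "0.018 0.221 -0.09 -0.444 0.3" --pt "0.021 0.258 -0.105 -0.444 0.3" --pt "0.023 0.294 -0.12 -0.444 0.3"

```text
time_s: 19.65
ee_pos: [379.5, 10.8, 152.8]
ee_rot: [-165.1, 89.9, 12.6]
force: [-0.0, -1.2, -0.5]
gripper_width: 27.2
```

```bash
python3 st.py
```

```text
19.65 [379.46  10.79 152.75] jaw -92.27249656565571 [-0.01 -1.17 -0.48] 27.17290387079853 [ -0.12   3.76 118.25   0.02  57.93  92.15]
```

Call:
play_rows --pt "0 0 -0.03 0 0.3" --pt "0 0 -0.06 0 0.3" --pt "0 0 -0.09 0 0.3" --pt "0 0 -0.12 0 0.3" --pt "0 0 -0.135 0 0.3" --pt "0 0 -0.142 0 0.3" --pt "0 0 -0.143 0 0.3" --pt "0 0 -0.143 0 0.3"

```text
time_s: 20.32
ee_pos: [380.5, 8.9, 10.5]
ee_rot: [179.7, 90.0, -2.6]
force: [0.3, -0.0, -0.1]
gripper_width: 27.6
```

```bash
python3 st.py;  python3 -c "
from h import *
f=grab_frame('side');cv2.imwrite('pics/s9.png',cv2.resize(f['img'][130:280,280:480],None,fx=4,fy=4,interpolation=cv2.INTER_CUBIC))"
```

```text
20.3167 [380.49   8.9   10.46] jaw -92.25976338365878 [ 0.3  -0.02 -0.09] 27.616307762521092 [ -0.39  16.7  129.63  -0.    33.64  91.87]
```

View pics/s9.png

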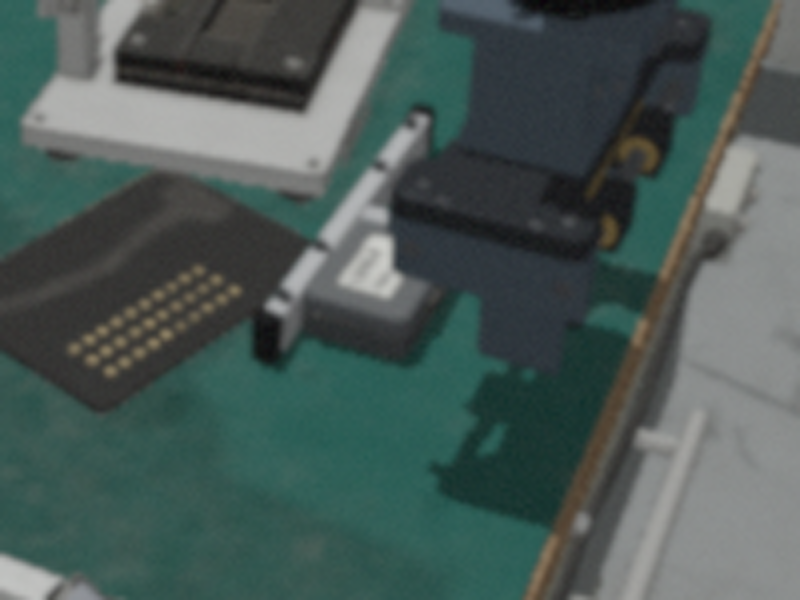

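Call:
play_rows --pt "0.006 0 0 -0.0066 0.3" --pt "0.012 -0.0005 0 -0.0066 0.3" --pt "0.017 -0.001 0 -0.0066 0.3" --pt "0.021 -0.001 0 -0.0066 0.3" --pt "0.024 -0.0011 0 -0.0066 0.3" --pt "0.026 -0.0012 0 -0.0066 0.3" --pt "0.027 -0.0013 0 -0.0066 0.3" --pt "0.027 -0.0013 0 -0.0066 0.3"

```text
time_s: 21.03
ee_pos: [407.4, 7.6, 10.0]
ee_rot: [43.7, 90.0, -139.0]
force: [-1.2, -0.1, 0.1]
gripper_width: 27.6
```

Call:
play_rows --pt "0.0005 0 0 0 0.3" --pt "0.001 -0.0001 0 0 0.3" --pt "0.0015 -0.0001 0 0 0.3" --pt "0.002 -0.0001 0 0 0.3" --pt "0.0025 -0.0001 0 0 0.3" --pt "0.003 -0.0002 0 0 0.3" --pt "0.003 -0.0002 0 0 0.3" --pt "0.003 -0.0002 0 0 0.3"

```text
time_s: 21.7
ee_pos: [409.1, 7.5, 9.9]
ee_rot: [1.6, 89.9, 178.9]
force: [-4.0, 0.3, 3.1]
gripper_width: 27.4
```

```bash
python3 st.py
```

```text
21.7 [409.05   7.46   9.9 ] jaw -92.62861447319698 [-4.01  0.33  3.11] 27.379325082457093 [ -0.57  18.72 126.07   0.    35.34  92.06]
```

Call:
play_rows --pt "0.0005 0 0 0 0.3" --pt "0.001 -0.0001 0 0 0.3" --pt "0.0015 -0.0001 0 0 0.3" --pt "0.002 -0.0001 0 0 0.3" --pt "0.002 -0.0001 0 0 0.3" --pt "0.002 -0.0001 0 0 0.3" --pt "0.002 -0.0001 0 0 0.3" --pt "0.002 -0.0001 0 0 0.3"

```text
time_s: 22.37
ee_pos: [409.0, 7.4, 9.7]
ee_rot: [1.7, 89.6, 179.0]
force: [-8.2, 0.2, 6.1]
gripper_width: 27.4
```

Call:
play_rows --pt "-0.005 0 0 0 0.3" --pt "-0.015 0 0 0 0.3" --pt "-0.027 0.001 0.01 0 0.3" --pt "-0.027 0.001 0.04 0 0.3" --pt "-0.027 0.001 0.07 0 0.3" --pt "-0.03 -0.02 0.1 0.1 0.3" --pt "-0.03 -0.05 0.13 0.2 0.3" --pt "-0.03 -0.08 0.16 0.3 0.3"

```text
time_s: 23.03
ee_pos: [382.2, -72.3, 170.8]
ee_rot: [147.9, 89.8, -17.1]
force: [1.7, 0.5, -0.3]
gripper_width: 27.4
```

Call:
play_rows --pt "0 -0.035 0.02 0 0.3" --pt "0 -0.07 0.04 0 0.3" --pt "0 -0.105 0.06 0 0.3" --pt "0 -0.14 0.08 0 0.3" --pt "0 -0.175 0.09 0 0.3" --pt "0 -0.205 0.09 0 0.3" --pt "0 -0.22 0.09 0 0.3" --pt "0 -0.22 0.09 0 0.3"

```text
time_s: 23.7
ee_pos: [382.2, -294.3, 258.6]
ee_rot: [98.8, 89.9, -66.8]
force: [0.3, 1.2, -0.4]
gripper_width: 27.3
```

```bash
python3 st.py; python3 ov.py 10
```

```text
23.7 [ 382.22 -294.3   258.57] jaw -75.62846647547549 [ 0.34  1.2  -0.38] 27.255699028440016 [-38.93   8.29  96.63  -0.04  75.    36.71]
```

View pics/top_10.png

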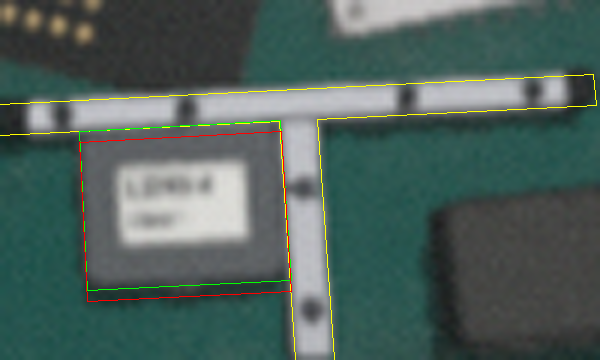

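View pics/side_10_raw.png

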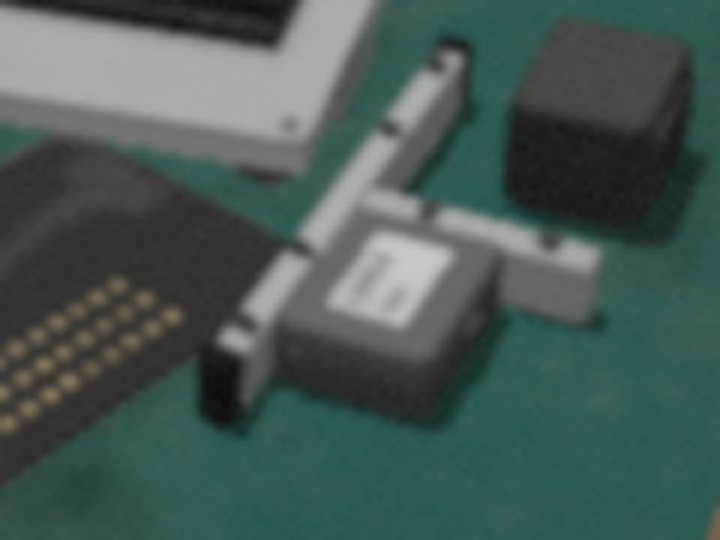

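```bash
python3 -c "
from h import *
print(job_done())"
```

```text
the job is handed in; nothing more can be done
None
```

I slid the lens case, without lifting it, along the left bay until it sat against the middle stop and then the back fence. I pressed it once more against each, withdrew the gripper and handed the job in at about 24 s.

**Seating:** Each press met a firm stop of about 7–9 N, and repeat presses ended in the same place to within 0.1 mm. The final top and side pictures show the case square with no visible gap at either face.

**Bystanders:** The adapter looks unmoved in both camera views. The label roll and tape roll looked unmoved in the last full top picture, taken before the final press. The gripper never went near any of them, and the arm is now clear of everything.

**Disagreement:** The fence press ended about 3 mm short of where my assumed finger width put it. It ended in the same place when I repeated it with the fingers wider apart to clear the latch. The overlaid outlines match no gap rather than a 3.5 mm one, so I put it down to finger shape and calibration. The cameras cannot resolve a gap much under 1 mm.

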